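# Load chamber slides on the microscope stage for imaging

### The job

Get the chamber slides ready for imaging: draw the microscope's stage right out to its loading end stop, then lay every chamber slide from the bench in a lane of the stage, one to a lane, and push its bare frosted end into the gap under the clip bar until it is fully home against the back stop. Set the black light shield over the loaded slides so that it sits level on the stage's rim all round, then slide the stage in until its pointer stands at the imaging mark, and let go. Leave the other things on the bench where they are.

Things in the scene. Friction and masses are not known exactly. Their poses are not given: they have to be found in the camera images.
- imager: the microscope, fixed: white bed 150 mm (x) by 445 mm (y -245 to +200), 60 mm high, with the stage on rails along y. Column at the +y end (x +-65, y 200 to 300, 270 mm tall); its head (x +-60) overhangs the bed from y = 105 mm, underside 179 mm over the bench. Origin: on the bench under the bed; x points away from the robot, y to the column.
- stage (a joint): travel of the stage along the bed's +y, m: 0 = drawn out against the loading end stop, away from the column; 0.16 = end. The imaging mark (the one long thick tick on both bed edges, 140 mm from the first tick) is reached at 0.140, when the dark pointer line at the middle of the stage's long edge meets it. Stays where left; about 4 N of friction.
- grip_top (a point): centre of the top of the stage's upright black grip: a block 30 mm (x) by 14 mm (y) by 32 mm tall on the stage's -y end, its top 101 mm over the bench. Axes as the microscope's.
- lane0 (a point): lane 0 of the stage (0 farthest from the column, 3 nearest): the point on its floor where a slide's origin lies when the slide is fully home against the back stop. Axes as the microscope's (+x = push in). Moves with the stage. Lanes: 29 mm wide, 46 mm apart, open at -x, parted by lands 3 mm high that reach from 36 mm before to 43 mm beyond this point in x.
- lane1 (a point): lane 1 of the stage (0 farthest from the column, 3 nearest): the point on its floor where a slide's origin lies when the slide is fully home against the back stop. Axes as the microscope's (+x = push in). Moves with the stage.
- lane2 (a point): lane 2 of the stage (0 farthest from the column, 3 nearest): the point on its floor where a slide's origin lies when the slide is fully home against the back stop. Axes as the microscope's (+x = push in). Moves with the stage.
- lane3 (a point): lane 3 of the stage (0 farthest from the column, 3 nearest): the point on its floor where a slide's origin lies when the slide is fully home against the back stop. Axes as the microscope's (+x = push in). Moves with the stage. Over the +x end of all lanes runs a dark clip bar, underside 4 mm and top 9 mm over the floor, from 24 to 38 mm beyond this point; the back stop is right behind it.
- shield_seat (a point): middle of the stage at rim height, 73 mm over the bench, the same height as the lane floors: where the light shield's origin lies when it is seated. The stage is an aluminium plate 108 mm (x) by 205 mm (y) with a plain rim round the lanes. Axes as the microscope's. Moves with the stage.
- slide0: a chamber slide, at the start right way up on the bench (may be absent): base 76 mm (x) x 26 mm (y) x 2 mm, on it a pale well block 48 x 22 mm, 12 mm high (x -36 to +12 mm, top 14 mm over the underside); the bare end with the white frosted patch points to +x. 30 g. Origin: centre of the underside.
- slide1: a chamber slide, at the start right way up on the bench (may be absent): base 76 mm (x) x 26 mm (y) x 2 mm, on it a pale well block 48 x 22 mm, 12 mm high (x -36 to +12 mm, top 14 mm over the underside); the bare end with the white frosted patch points to +x. 30 g. Origin: centre of the underside.
- slide2: a chamber slide, at the start right way up on the bench (may be absent): base 76 mm (x) x 26 mm (y) x 2 mm, on it a pale well block 48 x 22 mm, 12 mm high (x -36 to +12 mm, top 14 mm over the underside); the bare end with the white frosted patch points to +x. 30 g. Origin: centre of the underside.
- slide3: a chamber slide, at the start right way up on the bench (may be absent): base 76 mm (x) x 26 mm (y) x 2 mm, on it a pale well block 48 x 22 mm, 12 mm high (x -36 to +12 mm, top 14 mm over the underside); the bare end with the white frosted patch points to +x. 30 g. Origin: centre of the underside.
- shield: the black light shield, on the bench at the start: open-bottomed box 93 mm (x) x 188 mm (y) x 25 mm, walls 3 mm, bar handle on top 14 mm (x) x 70 mm (y) x 22 mm high (top at 47 mm). 130 g. Goes over lands and slides with 3 mm of play each way, long side along the stage's y, either way round; its lower edge rests on the rim. Origin: centre of the lower edge.
- drive: bystander, loose, to be left alone: a black portable hard drive 80 x 110 x 18 mm with a small green label. Origin: centre of its underside.
- oil_bottle: bystander, loose, to be left alone: a small white-capped bottle, 28 mm across, 65 mm tall. Origin: centre of its underside.
- tweezers: bystander, loose, to be left alone: steel tweezers 120 mm long, 6 mm high. Origin: centre of its underside.
- dish: bystander, loose, to be left alone: a Petri dish 60 mm across, 14 mm high. Origin: centre of its underside.
- coverslip_box: bystander, loose, to be left alone: a white box with grey lid, 52 x 52 x 24 mm. Origin: centre of its underside.
- beaker: bystander, loose, to be left alone: a glass beaker 66 mm across, 85 mm tall. Origin: centre of its underside.
- timer: bystander, loose, to be left alone: a white bench timer 60 x 70 x 31 mm. Origin: centre of its underside.

How it is judged:
On the way, in this order (a step that is already met when the one before it is completed fails the run):
1. the stage is drawn out to its loading end stop (within 6 mm) (value of joint stage below 0.006 m), for 0.2 s.
2. every slide lies fully home in a lane (((x of slide0 in the frame of lane0 above -0.003 m and distance between slide0 and lane0 below 0.0045 m and angle between the x axis of slide0 and the x axis of lane0, either way round below 0.09 rad and angle between slide0's own z axis and vertical below 0.06 rad) or (x of slide0 in the frame of lane1 above -0.003 m and distance between slide0 and lane1 below 0.0045 m and angle between the x axis of slide0 and the x axis of lane1, either way round below 0.09 rad and angle between slide0's own z axis and vertical below 0.06 rad) or (x of slide0 in the frame of lane2 above -0.003 m and distance between slide0 and lane2 below 0.0045 m and angle between the x axis of slide0 and the x axis of lane2, either way round below 0.09 rad and angle between slide0's own z axis and vertical below 0.06 rad) or (x of slide0 in the frame of lane3 above -0.003 m and distance between slide0 and lane3 below 0.0045 m and angle between the x axis of slide0 and the x axis of lane3, either way round below 0.09 rad and angle between slide0's own z axis and vertical below 0.06 rad)) and ((x of slide1 in the frame of lane0 above -0.003 m and distance between slide1 and lane0 below 0.0045 m and angle between the x axis of slide1 and the x axis of lane0, either way round below 0.09 rad and angle between slide1's own z axis and vertical below 0.06 rad) or (x of slide1 in the frame of lane1 above -0.003 m and distance between slide1 and lane1 below 0.0045 m and angle between the x axis of slide1 and the x axis of lane1, either way round below 0.09 rad and angle between slide1's own z axis and vertical below 0.06 rad) or (x of slide1 in the frame of lane2 above -0.003 m and distance between slide1 and lane2 below 0.0045 m and angle between the x axis of slide1 and the x axis of lane2, either way round below 0.09 rad and angle between slide1's own z axis and vertical below 0.06 rad) or (x of slide1 in the frame of lane3 above -0.003 m and distance between slide1 and lane3 below 0.0045 m and angle between the x axis of slide1 and the x axis of lane3, either way round below 0.09 rad and angle between slide1's own z axis and vertical below 0.06 rad)) and ((x of slide2 in the frame of lane0 above -0.003 m and distance between slide2 and lane0 below 0.0045 m and angle between the x axis of slide2 and the x axis of lane0, either way round below 0.09 rad and angle between slide2's own z axis and vertical below 0.06 rad) or (x of slide2 in the frame of lane1 above -0.003 m and distance between slide2 and lane1 below 0.0045 m and angle between the x axis of slide2 and the x axis of lane1, either way round below 0.09 rad and angle between slide2's own z axis and vertical below 0.06 rad) or (x of slide2 in the frame of lane2 above -0.003 m and distance between slide2 and lane2 below 0.0045 m and angle between the x axis of slide2 and the x axis of lane2, either way round below 0.09 rad and angle between slide2's own z axis and vertical below 0.06 rad) or (x of slide2 in the frame of lane3 above -0.003 m and distance between slide2 and lane3 below 0.0045 m and angle between the x axis of slide2 and the x axis of lane3, either way round below 0.09 rad and angle between slide2's own z axis and vertical below 0.06 rad)) and ((x of slide3 in the frame of lane0 above -0.003 m and distance between slide3 and lane0 below 0.0045 m and angle between the x axis of slide3 and the x axis of lane0, either way round below 0.09 rad and angle between slide3's own z axis and vertical below 0.06 rad) or (x of slide3 in the frame of lane1 above -0.003 m and distance between slide3 and lane1 below 0.0045 m and angle between the x axis of slide3 and the x axis of lane1, either way round below 0.09 rad and angle between slide3's own z axis and vertical below 0.06 rad) or (x of slide3 in the frame of lane2 above -0.003 m and distance between slide3 and lane2 below 0.0045 m and angle between the x axis of slide3 and the x axis of lane2, either way round below 0.09 rad and angle between slide3's own z axis and vertical below 0.06 rad) or (x of slide3 in the frame of lane3 above -0.003 m and distance between slide3 and lane3 below 0.0045 m and angle between the x axis of slide3 and the x axis of lane3, either way round below 0.09 rad and angle between slide3's own z axis and vertical below 0.06 rad))), for 0.2 s.
3. the light shield sits level on the stage's rim over the loaded slides (all of step 2 and horizontal distance between shield and shield_seat below 0.0055 m and z of shield in the frame of shield_seat below 0.0025 m and angle between shield's own z axis and vertical below 0.03 rad and angle between the y axis of shield and the y axis of shield_seat, either way round below 0.06 rad), for 0.2 s.
At the end, for the whole second after the job is handed in: Stage at the imaging mark (0.140 m, 4 mm either way); every slide flat in a lane, within 3 mm of fully home (4.5 mm in all), straight to 0.09 rad; the shield seated on the rim within 5.5 mm of centre, 2.5 mm in height, tilt under 0.03 rad, square to 0.06 rad, at rest (all of step 3 and value of joint stage between 0.136 and 0.144 m and linear speed of shield below 0.01 m/s); the robot touches nothing.
It fails at once if one of the other things on the bench is shifted by more than 25 mm (distance of any of drive, oil_bottle, tweezers, dish, coverslip_box, beaker, timer from where it was at the start of the episode above 0.025 m).
Of slide0, slide1, slide2, slide3 only 3 to 4 are there at a start; the rules pass over those that are not, and their reading is None.
At some moment in a run one of shield may be knocked a few centimetres aside while the robot is not near it.
Once in a run the grip may slacken for a moment while it holds something.
It also fails if it takes over 192 s, if anything falls off the work surface, if the arm or the gripper's body presses on something with over 40 N, if the wrist force passes 120 N, or if a joint passes its speed limit or range.

### The arm

A 6-joint arm with a two-finger parallel gripper is mounted at the origin on the work surface. World frame = base frame: x ahead of the robot, y to its left, z up, the work surface at z = 0. Lengths are in m, angles in rad, forces in N, time in s.
With the tool pointing down it reaches from about 0.3 to 0.775 m from the base axis. Payload 14.6 kg.
Tool frame: the origin (TCP) lies midway between the tips of the shut fingers; the grasp point (between the pads) lies 19 mm behind it (manip.tcp_to_grasp is the distance from the TCP to the grasp point, in m); z points along the fingers, y is the line along which they close (so a half turn about z gives the same grasp; the last joint's range is limited). The gripper opens to 94 mm and grips with 3 to 60 N. Pads are 16 mm wide; open, the fingers measure 119 mm over their backs; the gripper's body (75 mm by 177 mm) begins 78 mm behind the grasp point.
Start: joints at [1.16, 0.3, 1.521, -0, 1.321, -0.067], TCP at [0.185, 0.518, 0.205] pointing down, gripper open.
Joint ranges: [-3.03, 3.03], [-0.79, 2.21], [0.23, 2.52], [-1.04, 4.18], [0, 3.07], [-2.55, 2.55]. Speed limits (rad/s): [2.22, 2.22, 2.57, 3.14, 3.14, 3.14].

### API

Orientations are given as a unit quaternion [x, y, z, w].
In Python, from rig import manip, grip, ik, eyes, nets gives the robot as it stands. Calls block until the motion is done:
- manip.goto(position, orientation): joint-space move of the TCP to a pose.
- manip.move_linear(position, vel=0.15, ori=None, until_force=None): straight line of the TCP; ori=None keeps the orientation; vel is the mean speed in m/s. With until_force (N) it stops when the force on the tool has changed by that much, and returns True; else False.
- manip.move_j(angles): joint-space move.
- grip(opening): finger opening in m; the grip force is fixed at half the most; returns when the fingers have stopped.
- manip.dwell(seconds).
- ik(position, orientation): joint angles nearest the present ones, or None.
- manip.get_obs(): the state.
- eyes.capture(name): name is "scene" or "top" or "wrist"; returns a dict with "color" (400x640x3 uint8, red, green, blue), "z_map" (400x640 float32, m along the optical axis (not along the pixel's ray), 0 where there is no reading), "vertical_fov" (degrees; the focal length in pixels is half the picture's height over the tangent of half this angle, whatever the lens; pixels are square), "cx", "cy" (the principal point, pixels), "R" (3x3) and "t" (3): a world point X has camera coordinates R X + t. Camera axes: x right, y down, z forward; pixel columns grow to the right and rows downward; lengths in m; the calibration is good to about 2 mm. A picture is of the moment at which its call begins.
A pose or a line that the arm cannot do raises manip.IKError and nothing moves.
- manip.job_done(): hands the job in; it is judged then, once.
Trained networks look in the newest picture that a camera, given by its name, has taken for a name from the list of things; names that differ only in an ending like _2 or _b are one class to them, and where a whole thing is asked for, a point or a joint stands for the part that bears it (a point fixed in the world has none). Each returns a list of dicts, best first, with "p" (0 to 1); they miss things now and then, are a little off and sometimes report something else, mostly with a low value. They report only what shows in the picture. A call takes as long as a camera call.
- nets.find_in(label, camera): "rect" ([left, top, right, bottom] as shares, 0 to 1, of the picture: columns of its width, rows of its height, round what is visible of it).
- nets.trace(label, camera): "mask" (400x640 bool, what is visible of it) and "rect" ([left, top, right, bottom] as shares, 0 to 1, of the picture: columns of its width, rows of its height, round what is visible of it).
The state is a dict: "clock": time; "q": joint angles; "joint_velocities": joint speeds; "effort": joint torques, N m; "tool_pos": TCP position; "tcp_rot": TCP orientation; "force": force on the tool from outside, world axes, zero at the start; "wrist_torque": the same for the moment, N m; "opening": finger opening in m; "grip_force": force on a finger pad.
Only numpy, scipy, OpenCV 4.12 (cv2) and the standard library are available. Lean on these libraries where they do the work, as an engineer would, in place of code of your own. Each camera call takes 0.05 s, during which the arm holds its last target. There are 200 camera calls.

## Working session

There is one attempt and no reset: what is moved stays moved. The work goes in short steps, each a Python script; the robot and the scene stay as the last script left them, time stands still between calls to the robot, and variables do not carry over. Pictures are saved under pics/ and viewed, at most 14 in all, crops included, and the job is handed in when it is done.

```bash
ls; mkdir -p pics
cat > h.py <<'E'
import numpy as np, cv2
from rig import manip, grip, ik, eyes, nets
def cap(n):
    c=eyes.capture(n); c['f']=c['color'].shape[0]/2/np.tan(np.radians(c['vertical_fov'])/2); return c
def cloud(c):
    z=c['z_map']; v,u=np.indices(z.shape)
    P=np.stack([(u-c['cx'])*z/c['f'],(v-c['cy'])*z/c['f'],z],-1)
    W=(P-c['t'])@c['R']; W[z<=0]=np.nan; return W
def proj(c,X):
    p=c['R']@np.asarray(X,float)+c['t']; return c['cx']+c['f']*p[0]/p[2], c['cy']+c['f']*p[1]/p[2]
def save(c,n,roi=None,s=1):
    im=c['color'][...,::-1]
    if roi: im=im[roi[1]:roi[3],roi[0]:roi[2]]
    cv2.imwrite('pics/'+n,cv2.resize(im,None,fx=s,fy=s,interpolation=cv2.INTER_CUBIC))
E
python3 - <<'E'
from h import *
for n in ('top','scene'):
    c=cap(n); save(c,n+'0.png'); W=cloud(c); print(n,c['f'],-c['R'].T@c['t'],c['R'].round(2).tolist())
    for l in ['slide0','shield','stage','imager','grip_top','drive','oil_bottle','tweezers','dish','coverslip_box','beaker','timer']:
        for d in nets.trace(l,n)[:5]:
            m=d['mask']; P=W[m]; P=P[~np.isnan(P[:,0])]
            print(l,round(d['p'],2),(np.array(d['rect'])*[640,400,640,400]).round().tolist(),np.median(P,0).round(3).tolist() if len(P) else None, m.sum())
print(manip.get_obs()['clock'])
E
```

```text
pics
top 361.16892057160095 [ 0.45914482 -0.02102398  1.03027514] [[-0.02, -1.0, -0.01], [-1.0, 0.02, -0.06], [0.06, 0.01, -1.0]]
slide0 0.79 [403.0, 205.0, 416.0, 234.0] [0.461, -0.243, 0.011] 247
slide0 0.7 [438.0, 205.0, 448.0, 233.0] [0.459, -0.335, 0.011] 259
slide0 0.49 [338.0, 210.0, 349.0, 237.0] [0.449, -0.056, 0.012] 238
shield 0.77 [152.0, 202.0, 222.0, 245.0] [0.453, 0.382, 0.024] 2272
stage 0.93 [297.0, 137.0, 396.0, 184.0] [0.617, -0.05, 0.073] 3433
stage 0.43 [202.0, 108.0, 426.0, 196.0] [0.616, 0.055, 0.075] 14003
stage 0.29 [337.0, 213.0, 350.0, 237.0] [0.448, -0.057, 0.012] 192
imager 0.87 [198.0, 109.0, 428.0, 194.0] [0.616, 0.052, 0.075] 14058
grip_top 0.77 [296.0, 137.0, 395.0, 183.0] [0.618, -0.05, 0.073] 3400
grip_top 0.16 [444.0, 249.0, 475.0, 278.0] [0.332, -0.372, 0.027] 618
drive 0.64 [231.0, 217.0, 271.0, 250.0] [0.425, 0.202, 0.017] 1133
drive 0.56 [457.0, 113.0, 482.0, 140.0] [0.71, -0.41, 0.051] 668
oil_bottle 0.62 [294.0, 137.0, 396.0, 182.0] [0.618, -0.049, 0.073] 3398
oil_bottle 0.43 [465.0, 168.0, 480.0, 181.0] [0.578, -0.412, 0.041] 120
dish 0.54 [
[... 1074 characters left out ...]
 104
oil_bottle 0.31 [257.0, 219.0, 344.0, 261.0] [0.625, -0.049, 0.075] 2356
tweezers 0.6 [256.0, 215.0, 342.0, 264.0] [0.625, -0.053, 0.075] 2427
dish 0.84 [434.0, 283.0, 454.0, 303.0] [0.684, 0.385, 0.014] 324
dish 0.72 [170.0, 228.0, 196.0, 260.0] [0.704, -0.4, 0.055] 581
dish 0.23 [187.0, 205.0, 200.0, 221.0] [0.585, -0.412, 0.034] 147
coverslip_box 0.55 [224.0, 192.0, 421.0, 291.0] [0.665, 0.078, 0.075] 11798
coverslip_box 0.55 [254.0, 218.0, 343.0, 264.0] [0.625, -0.048, 0.075] 2298
beaker 0.59 [171.0, 230.0, 198.0, 261.0] [0.705, -0.401, 0.056] 572
timer 0.66 [227.0, 185.0, 239.0, 206.0] [0.461, -0.335, 0.009] 159
timer 0.61 [219.0, 157.0, 245.0, 173.0] [0.339, -0.368, 0.028] 295
1.3
```

Run:
```python
import cv2
a=cv2.imread('pics/top0.png'); cv2.imwrite('pics/topc.png',cv2.resize(a[100:290,140:500],None,fx=2.2,fy=2.2,interpolation=cv2.INTER_CUBIC))
```

```text
(no output)
```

View pics/topc.png

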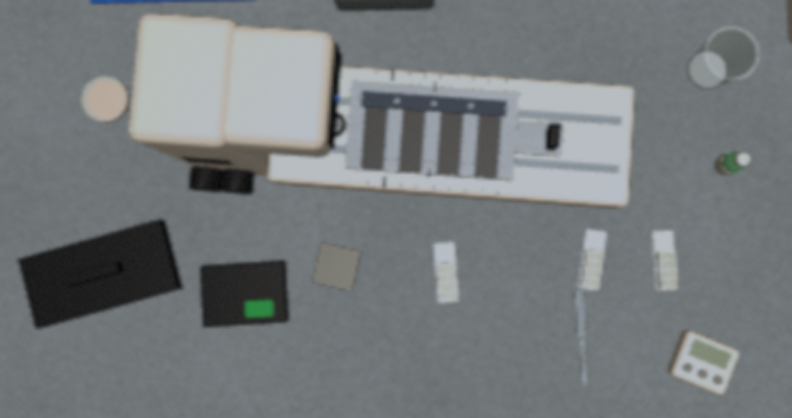

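View pics/scene0.png

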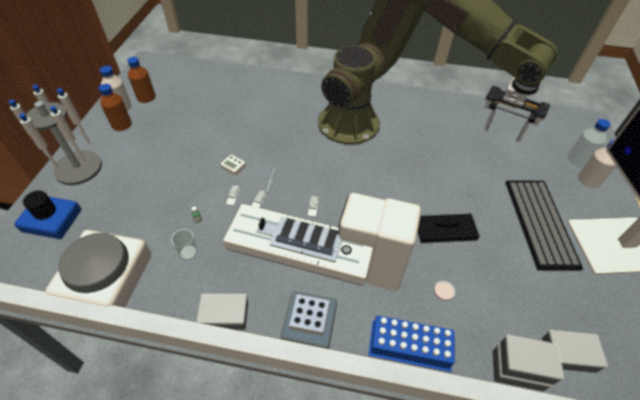

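The crop shows three slides at (446,272), (593,260) and (665,260), frosted ends up (+x). The tweezers start just behind the middle one, the shield is at the left, turned by about 15°, and the stage is partly in. Next, closer wrist views.

```bash
cat >> h.py <<'E'
from scipy.spatial.transform import Rotation as Ro
def down(a):
    """tool down, closing line (tool y) at angle a from world +y (mod pi)"""
    a=(a+np.pi/2)%np.pi-np.pi/2
    # tool x = world x rotated by a; y = -(world y rotated); z=-z
    return (Ro.from_euler('z',a)*Ro.from_euler('x',np.pi)).as_quat()
E
python3 - <<'E'
from h import *
o=manip.get_obs(); print(o['tcp_rot'],o['opening'],Ro.from_quat(o['tcp_rot']).as_matrix().round(2).tolist())
for i,(p,a) in enumerate([((.42,-.2,.32),0),((.56,-.05,.32),0)]):
    try: manip.goto(p,down(a))
    except manip.IKError as e: print(e); manip.goto(p,down(a+3.14)) 
    manip.dwell(.2)
    c=cap('wrist'); save(c,f'w{i}.png'); np.savez(f'w{i}.npz',**c)
    print(c['f'],(-c['R'].T@c['t']).round(3),c['R'].round(2).tolist(),manip.get_obs()['clock'],manip.get_obs()['q'])
E
```

```text
[1.71070755e-01 9.85258746e-01 1.48461818e-05 1.40367443e-05] 0.09403324269267893 [[-0.94, 0.34, 0.0], [0.34, 0.94, 0.0], [-0.0, 0.0, -1.0]]
293.03055326421594 [ 0.499 -0.2    0.5  ] [[0.0, -1.0, 0.0], [-0.96, -0.0, 0.27], [-0.27, -0.0, -0.96]] 4.25 [-5.22694110e-01  4.18049435e-02  1.55931448e+00  3.11087602e-05
  1.54056834e+00  1.04757337e+00]
293.03055326421594 [ 0.638 -0.051  0.5  ] [[-0.0, -1.0, 0.0], [-0.96, 0.0, 0.27], [-0.27, -0.0, -0.96]] 5.3333 [-1.56059127e-01  2.69442782e-01  1.29721264e+00 -6.74745377e-05
  1.57432390e+00  1.41622352e+00]
```

View pics/w0.png

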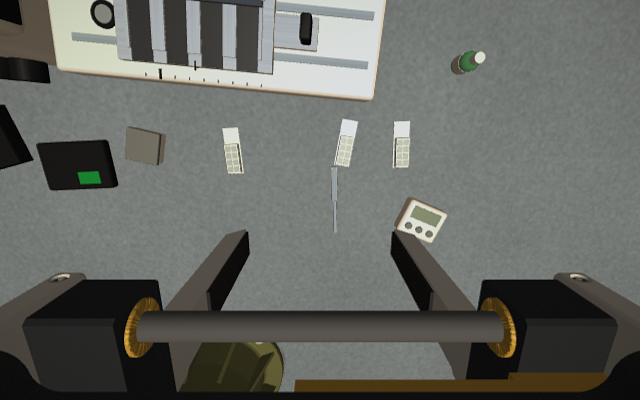

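View pics/w1.png

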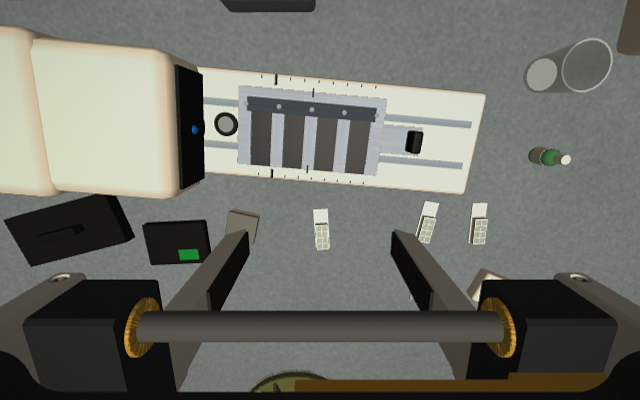

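w0: slides at (233,150), (346,143), (402,145), tweezers tip at (334,168) touching the middle slide's -x end. w1: the whole stage with its grip at (414,142), imaging ticks at (275,79)/(272,174), stage pointer at (313,92)/(307,169).

```bash
cat >> h.py <<'E'
def rect(P,zlo,zhi,box=None,res=.0005):
    """min-area rect of points in z band and xy box -> centre, (long,short), angle of long axis"""
    P=P.reshape(-1,3); P=P[~np.isnan(P[:,0])]
    m=(P[:,2]>zlo)&(P[:,2]<zhi)
    if box: m&=(P[:,0]>box[0])&(P[:,0]<box[1])&(P[:,1]>box[2])&(P[:,1]<box[3])
    P=P[m]; (c,s,a)=cv2.minAreaRect((P[:,:2]*1000).astype(np.float32))
    a=np.radians(a)
    if s[0]<s[1]: s=s[::-1]; a+=np.pi/2
    return np.array(c)/1000,np.array(s)/1000,(a+np.pi/2)%np.pi-np.pi/2,np.median(P[:,2]),len(P)
E
python3 - <<'E'
from h import *
C=[dict(np.load(f'w{i}.npz')) for i in (0,1)]
W=[cloud(c) for c in C]
for k in range(2):
    for y in (-.056,-.243,-.335):
        for b in ((.011,.018),(.0012,.018)): print(k,y,rect(W[k],*b,(.40,.51,y-.03,y+.03)))
P=W[1].reshape(-1,3)
print('h',np.histogram(P[(P[:,0]>.5)&(P[:,0]<.75)&(P[:,1]<.05)&(P[:,1]>-.3)][:,2],bins=np.arange(.05,.11,.002)))
print('bed',rect(W[1],.056,.062,(.5,.75,-.33,.05)))
print('stage',rect(W[1],.071,.079,(.5,.75,-.16,.1)))
print('barlands',rect(W[1],.0745,.079,(.5,.75,-.16,.1)))
print('bar',rect(W[1],.080,.084,(.5,.75,-.16,.1)))
print('grip',rect(W[1],.097,.105,(.5,.75,-.25,-.1)))
E
```

```text
0 -0.056 (array([ 0.43546829, -0.05464017]), array([0.04727333, 0.02251915]), np.float64(0.05256870683999493), np.float64(0.014279619518056792), 390)
0 -0.056 (array([ 0.45516672, -0.0560906 ]), array([0.10744633, 0.05983501]), np.float64(0.0005370583904471538), np.float64(0.003561414162410432), 902)
0 -0.243 (array([ 0.4482702 , -0.24044707]), array([0.04799261, 0.02225862]), np.float64(-0.1703681407287121), np.float64(0.014469765873550092), 397)
0 -0.243 (array([ 0.45483792, -0.24334135]), array([0.10857041, 0.0589858 ]), np.float64(0.008497806341076775), np.float64(0.003526843929701617), 1035)
0 -0.335 (array([ 0.44614426, -0.33514618]), array([0.04754266, 0.02244379]), np.float64(0.00993499110616236), np.float64(0.014583073436755236), 401)
0 -0.335 (array([ 0.45526694, -0.33492688]), array([0.10746368, 0.05972687]), np.float64(4.7671757910539014e-05), np.float64(0.003148240747601461), 1045)
1 -0.056 (array([ 0.43505441, -0.0545238 ]), array([0.04883188, 0.02186647]), np.float64(0.05631532508530257), np.float64(0.014532558519316308), 313)
1 -0.056 (array([ 0.45542596, -0.05614489]
[... 1184 characters left out ...]
0.11273241]), array([0.3394296 , 0.14918069]), np.float64(1.4801698870058817), np.float64(0.06029970099473442), 10976)
stage (array([ 0.61966095, -0.04775475]), array([0.22462869, 0.11632642]), np.float64(1.4928549227520929), np.float64(0.073736405671189), 9276)
barlands (array([ 0.61828113, -0.03741783]), array([0.20247617, 0.11126116]), np.float64(1.491889926331102), np.float64(0.07585983968580398), 2680)
bar (array([ 0.65168469, -0.03961365]), array([0.18457114, 0.01904402]), np.float64(1.4803860025283413), np.float64(0.08229380715562395), 1845)
grip (array([ 0.60770563, -0.18174156]), array([0.02968122, 0.01437036]), np.float64(-0.11464189439296746), np.float64(0.10093269026155827), 232)
```

```bash
cat >> h.py <<'E'
YAW=-.0903
EX=np.array([np.cos(YAW),np.sin(YAW),0]); EY=np.array([-np.sin(YAW),np.cos(YAW),0])
E
python3 - <<'E'
from h import *
g=np.array([.6077,-.1817,0])
Z=lambda z:np.array([0,0,z])
manip.goto(g+Z(.17),down(YAW)); grip(.040)
print(manip.move_linear(g+Z(.076),vel=.15,until_force=8)); grip(0)
o=manip.get_obs(); print(o['opening'],o['grip_force'],o['tool_pos'],o['force'])
p=np.array(o['tool_pos']); print(manip.move_linear(p-.115*EY,vel=.06,until_force=18))
manip.dwell(.3)
o=manip.get_obs(); print(o['opening'],o['tool_pos'],o['force'],((np.array(o['tool_pos'])-p)@EY))
grip(.040); p=np.array(manip.get_obs()['tool_pos']); manip.move_linear(p+Z(.1),vel=.2)
manip.goto((.52,-.13,.25),down(YAW)); manip.dwell(.2)
c=cap('wrist'); save(c,'w2.png'); np.savez('w2.npz',**c); print(manip.get_obs()['clock'])
E
```

```text
False
0.013736459040038363 30.000673234462738 [ 0.60785599 -0.18175847  0.07642153] [-0.4125282  -0.29759541  3.57169646]
True
0.013734019870851618 [ 0.60004324 -0.26807622  0.07628398] [-0.6720382   4.71033319  6.07694239] -0.08667060164562516
12.3
```

View pics/w2.png

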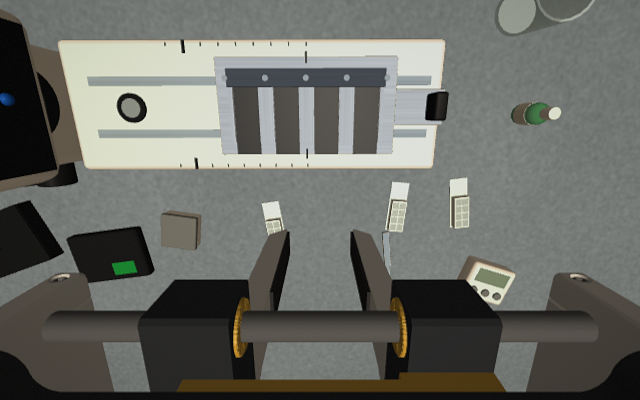

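w2: the stage stands at the first tick (pointer (306,57)/(307,153), ticks at the same columns). The lanes' dark floors are near columns 247, 286, 326 and 366. Now to fit the lanes precisely.

Run:
```python
from h import *
c=dict(np.load('w2.npz')); W=cloud(c); g=c['color'].astype(int).sum(2)
U=W[...,0]*EX[0]+W[...,1]*EX[1]; V=W[...,0]*EY[0]+W[...,1]*EY[1]; Zz=W[...,2]
print('bar',rect(W,.0795,.085,(.5,.75,-.26,.1)))
print('bed',rect(W,.056,.0635,(.5,.75,-.40,.0)))
b=(Zz>.0795)&(Zz<.085)&(U>.6)&(U<.72)&(V>-.25)&(V<.05)
print('bar U',np.percentile(U[b],[1,3,97,99]),'V',np.percentile(V[b],[1,99]),[np.median(U[b&(V<np.median(V[b]))]),np.median(U[b&(V>np.median(V[b]))])])
for a in (-.02,-.01,0,.01,.02):
    pass
# dark floor mask below bar
fl=(Zz>.069)&(Zz<.0745)&(g<300)&(U>.575)&(U<.66)
lab=cv2.connectedComponentsWithStats(fl.astype(np.uint8))
for i in range(1,lab[0]):
    if lab[2][i,4]<400: continue
    m=lab[1]==i; r=cv2.minAreaRect((np.c_[U[m],V[m]]*1000).astype(np.float32))
    print('lane',lab[2][i].tolist(),np.percentile(U[m],[1,99]).round(4),np.percentile(V[m],[1,99]).round(4),V[m].mean().round(4),Zz[m].mean().round(4),r[2])
p=(Zz>.0705)&(Zz<.079)&(V>-.29)&(V<.1)&(U>.55)&(U<.72)
for ax,o in ((U,V),(V,U)):
    h,e=np.histogram(ax[p],bins=np.arange(-.3,.75,.002)); k=h>h.max()*.25; print(e[:-1][k].min(),e[1:][k].max())
gr=(Zz>.097)&(Zz<.105)&(V<-.2)&(U>.55)&(U<.75);print('grip',U[gr].mean(),V[gr].mean(), 'expected', np.array([.60004,-.26808])@np.array([EX[:2],EY[:2]]).T)
```

```text
bar (array([ 0.63703839, -0.151543  ]), array([0.23401825, 0.04412739]), np.float64(1.3294533451189183), np.float64(0.08234341868496142), 3058)
bed (array([ 0.61302136, -0.19923451]), array([0.39998532, 0.17638583]), np.float64(-1.5569893584977867), np.float64(0.060265231062497385), 11698)
bar U [0.62598201 0.64301027 0.6612225  0.6613576 ] V [-0.20577945  0.01952561] [np.float64(0.6520064040417746), np.float64(0.652182226614057)]
lane [232, 87, 29, 61, 1293] [0.5757 0.6428] [-0.0123  0.0155] 0.0016 0.0734 0.03362833708524704
lane [273, 87, 27, 61, 1294] [0.5756 0.6427] [-0.0585 -0.0311] -0.0448 0.0734 89.94485473632812
lane [314, 87, 25, 61, 1288] [0.5755 0.6427] [-0.1047 -0.078 ] -0.0911 0.0735 0.8344579935073853
lane [353, 87, 27, 61, 1259] [0.5754 0.6426] [-0.1512 -0.1237] -0.1374 0.0735 89.7987289428711
0.5680000000000007 0.6760000000000008
-0.16999999999999987 0.03400000000000031
grip 0.6215756966967183 -0.21158776413005045 expected [ 0.62177001 -0.21287776]
```

```bash
cat >> h.py <<'E'
UL=.619; VL=[-.1374,-.0911,-.0448,.0016]
def uv(u,v,z): return np.array([*(u*EX[:2]+v*EY[:2]),z])
BL={'a':(.4460,-.3350,.016),'b':(.4485,-.2402,-.178),'c':(.4353,-.0546,.0545)}
HT=.0045
def pick(k):
    x,y,a=BL[k]; q=down(a)
    grip(.036) if abs(manip.get_obs()['opening']-.036)>.003 else None
    manip.goto((x,y,.06),q); manip.move_linear((x,y,HT),vel=.12,until_force=6)
    grip(0); o=manip.get_obs(); print('grasp',o['opening'],o['grip_force'],np.round(o['tool_pos'],4))
    manip.move_linear((x,y,.13),vel=.2); print('lift',manip.get_obs()['opening'])
def hover(l,back=.022,dz=.016):
    p=uv(UL-.012-back,VL[l],0)
    manip.goto(p+[0,0,.073+HT+.045],down(YAW)); manip.move_linear(p+[0,0,.073+HT+dz],vel=.12); manip.dwell(.15)
    o=manip.get_obs(); print('hover',o['opening'],o['clock'],o['tool_pos'])
    c=cap('wrist'); return c
E
python3 - <<'E'
from h import *
pick('a'); c=hover(0); save(c,'h0.png'); np.savez('h0.npz',**c)
E
```

```text
grasp 0.021803725595910567 29.98235195875168 [ 0.4464 -0.3353  0.0053]
lift 0.02143137154887479
hover 0.021292787730497562 16.8167 [ 0.57046282 -0.19008149  0.09441397]
```

View pics/h0.png

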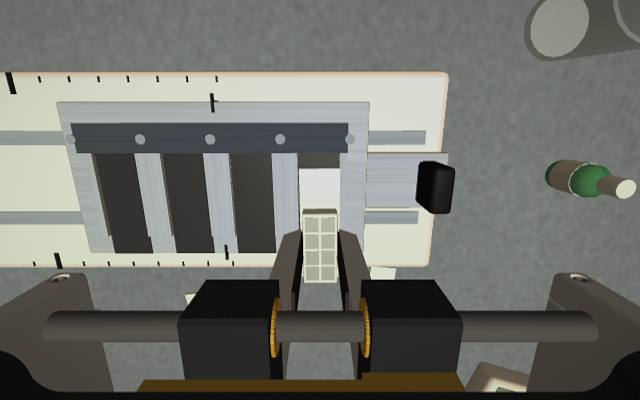

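h0: the slide is held straight (columns 299–341), and lane 0's dark floor ahead spans about 299–340, so it is centred. Placing and pushing home.

```bash
cat >> h.py <<'E'
def insert(l,back=.022,dv=0,gz=.0053):
    p=uv(UL-.012-back,VL[l]+dv,.073+gz+.0008); q=down(YAW)
    r=manip.move_linear(p,vel=.05,until_force=6); print('down',r,np.round(manip.get_obs()['tool_pos'][2],4))
    o=manip.get_obs(); p[2]=o['tool_pos'][2]
    r=manip.move_linear(p+(back+.006)*EX,vel=.03,until_force=10); o=manip.get_obs()
    print('in',r,'U-home',np.dot(o['tool_pos'],EX)-(UL-.012),o['opening'],np.round(o['force'],1))
    grip(.036); p=np.array(manip.get_obs()['tool_pos'])
    manip.move_linear(p+[0,0,.045],vel=.2)
    # push from behind with closed fingers
    b=uv(UL-.036-.022,VL[l]+dv,.073+.0055); grip(0)
    manip.move_linear(b+[0,0,.045],vel=.2); manip.move_linear(b,vel=.15,until_force=8)
    r=manip.move_linear(b+.03*EX,vel=.03,until_force=12); o=manip.get_obs()
    print('push',r,'U',np.dot(o['tool_pos'],EX)-UL,np.round(o['force'],1))
    p=np.array(o['tool_pos']); manip.move_linear(p-.006*EX,vel=.1); manip.move_linear(p-.006*EX+[0,0,.06],vel=.2)
E
python3 - <<'E'
from h import *
c=dict(np.load('h0.npz')); g=c['color'].astype(int).sum(2)
for r in (158,161,164): print([int(x) for x in np.where(g[r,280:360]<260)[0]+280][::40], g[r,294:346:2].tolist())
insert(0); print(manip.get_obs()['clock'])
c=cap('wrist'); save(c,'i0.png',(0,60,500,320),1.5)
np.savez('i0.npz',**c)
E
```

```text
[298, 338] [537, 567, 220, 219, 222, 222, 222, 223, 224, 225, 223, 228, 227, 229, 233, 230, 228, 230, 230, 230, 231, 233, 215, 520, 527, 537]
[298, 338] [535, 561, 237, 220, 221, 220, 223, 224, 222, 221, 224, 225, 227, 227, 228, 226, 231, 230, 230, 231, 230, 230, 218, 518, 527, 534]
[298, 338] [531, 565, 216, 215, 219, 220, 220, 222, 219, 223, 222, 227, 226, 227, 226, 227, 228, 229, 225, 229, 230, 230, 218, 519, 525, 537]
down True 0.0781
in True U-home 0.0009805170499086469 0.021596513434575165 [-5.   0.7  8.6]
push True U -0.0456609899602296 [-3.2  0.   3.2]
21.6167
```

View pics/i0.png

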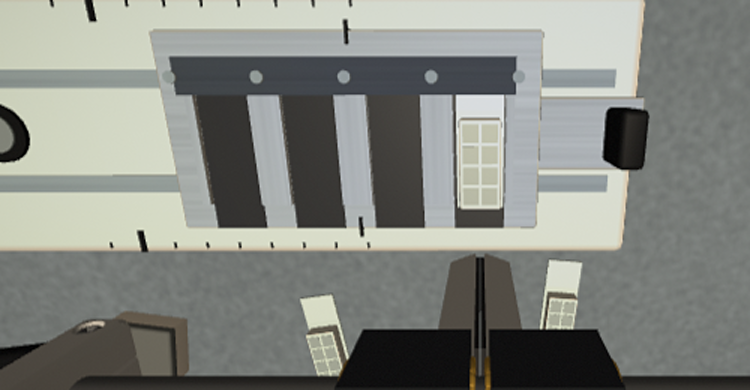

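```bash
cat >> h.py <<'E'
def check(c,ls):
    W=cloud(c); U=W[...,:2]@EX[:2]; V=W[...,:2]@EY[:2]; Z=W[...,2]
    for l in ls:
        m=(abs(V-VL[l])<.017)&(U>.56)&(U<.70)
        b=m&(Z>.0845)&(Z<.091); bar=(abs(V-VL[l])<.02)&(U>.63)&(U<.70)&(Z>.080)&(Z<.0845)
        P=np.c_[U[b],V[b],Z[b]]; r=rect(P,0,1); e=np.percentile(U[bar],[2,98])
        print('lane',l,'blk size',r[1].round(4),'yaw',round(r[2],3),'dV',round(r[0][1]-VL[l],4),'U err vs bar lo/hi',(r[0][0]+.012-(e[0]-.024)).round(4),(r[0][0]+.012-(e[1]-.043)).round(4),'z',r[3].round(4),'n',b.sum(),bar.sum(), 'bar',e.round(4))
E
python3 - <<'E'
from h import *
check(dict(np.load('i0.npz')),[0])
E
```

```text
lane 0 blk size [0.0476 0.0219] yaw 0.007 dV 0.0002 U err vs bar lo/hi -0.0003 0.0004 z 0.0875 n 1663 1305 bar [0.6435 0.6618]
```

Lane 0 is home (error under 0.5 mm). Next slide, with an automated in-hand check.

```bash
cat >> h.py <<'E'
def inhand(c,dz=.016):
    o=manip.get_obs(); p=np.array(o['tool_pos']); W=cloud(c); g=c['color'].astype(int).sum(2)
    U=W[...,:2]@EX[:2]-p@EX; V=W[...,:2]@EY[:2]-p@EY; Z=W[...,2]
    m=(abs(U)<.06)&(abs(V)<.03)&(Z>.073+dz+.010)&(Z<.073+dz+.020)&(g>330)
    if m.sum()<50: print('NO SLIDE IN HAND',m.sum()); return None
    r=rect(np.c_[U[m],V[m],Z[m]],0,1); print('inhand c',r[0].round(4),r[1].round(4),'yaw',round(r[2],3),'z',r[3].round(4),m.sum()); return r
E
python3 - <<'E'
from h import *
pick('b'); c=hover(1); save(c,'h1.png'); r=inhand(c)
ok=r is not None and abs(r[2])<.06 and abs(r[0][1])<.003 and abs(r[0][0])<.006
print(ok)
if ok:
    insert(1); c=cap('wrist'); check(c,[0,1]); save(c,'i1.png')
print(manip.get_obs()['clock'])
E
```

```text
grasp 0.021389862742129468 30.001246333122253 [ 0.4489 -0.2404  0.0052]
lift 0.021492562706088635
hover 0.02139048503326947 26.0 [ 0.57465102 -0.14390815  0.09446054]
inhand c [-0.001  -0.0001] [0.0484 0.0452] yaw 0.012 z 0.1038 2393
True
down True 0.0781
in True U-home 0.0008996005654493544 0.0216611603985438 [-2.7  0.5  7.4]
push True U -0.045707777189249676 [-4.1  0.5  3.1]
lane 0 blk size [0.0755 0.0222] yaw 0.005 dV 0.0002 U err vs bar lo/hi 0.0136 0.0143 z 0.0876 n 1672 1308 bar [0.6434 0.6617]
lane 1 blk size [0.0784 0.0219] yaw 0.013 dV 0.0005 U err vs bar lo/hi 0.015 0.0157 z 0.0875 n 1659 1350 bar [0.6434 0.6617]
30.8417
```

```bash
sed -i 's/m=(abs(V-VL\[l\])<.017)&(U>.56)&(U<.70)/m=(abs(V-VL[l])<.017)\&(U>.56)\&(U<.638)/' h.py
python3 - <<'E'
from h import *
pick('c'); c=hover(3); save(c,'h2.png'); r=inhand(c)
ok=r is not None and abs(r[2])<.06 and abs(r[0][1])<.003 and abs(r[0][0])<.006
print(ok)
if ok:
    insert(3); c=cap('wrist'); check(c,[0,1,3]); save(c,'i2.png')
print(manip.get_obs()['clock'])
manip.goto((.42,.12,.33),down(.2)); manip.dwell(.2); c=cap('wrist'); save(c,'s0.png'); np.savez('s0.npz',**c)
print(nets.find_in('shield','wrist')[:2], nets.find_in('slide0','wrist'))
W=cloud(c); print(rect(W,.02,.029,(.3,.6,.27,.55)), rect(W,.040,.052,(.3,.6,.27,.55)))
c=cap('top'); W=cloud(c); print(rect(W,.02,.03,(.3,.6,.27,.55)), rect(W,.040,.052,(.3,.6,.27,.55)))
E
```

```text
grasp 0.021430556966493968 29.996526539325714 [ 0.4358 -0.0547  0.0052]
lift 0.021991951538349166
hover 0.021877821046128794 35.225 [ 0.58301264 -0.05129213  0.09458942]
inhand c [-0.0009 -0.    ] [0.0479 0.042 ] yaw 0.009 z 0.1039 2375
True
down True 0.078
in True U-home 0.0009253984414243632 0.021806754339650646 [-4.2 -0.2  7.4]
push True U -0.045765703819533265 [-4.3  0.6  3.4]
lane 0 blk size [0.0477 0.023 ] yaw 0.007 dV 0.0006 U err vs bar lo/hi -0.0003 0.0003 z 0.0876 n 1746 1337 bar [0.6433 0.6616]
lane 1 blk size [0.0478 0.0227] yaw -0.013 dV 0.0002 U err vs bar lo/hi -0.0004 0.0003 z 0.0876 n 1705 1364 bar [0.6433 0.6616]
lane 3 blk size [0.0476 0.022 ] yaw 0.013 dV 0.0004 U err vs bar lo/hi -0.0003 0.0004 z 0.0875 n 1657 1306 bar [0.6434 0.6617]
40.075
[{'rect': [0.1152, 0.1707, 0.3344, 0.3483], 'p': 0.56}, {'rect': [0.6789, 0.0148, 1.0, 0.325], 'p': 0.32}] [{'rect': [0.8512, 0.1623, 0.9197, 0.3098], 'p': 0.83}, {'rect': [0.8077, 0.1422, 0.8692, 0.2675], 'p': 0.74}, {'rect': [0.7114, 0.087, 0.7636, 0.2117], 'p': 0.69}]
(array([0.46142102, 0.41391479]), array([0.18916406, 0.09324554]), np.float64(-1.3125976493028322), np.float64(0.025111328478357654), 6956) (array([0.46121597, 0.41365698]), array([0.07031773, 0.01403137]), np.float64(-1.3124459323444815), np.float64(0.046932893324013805), 480)
(array([0.4626189 , 0.41165375]), array([0.18950589, 0.093164  ]), np.float64(-1.301846301534614), np.float64(0.02391577570252098), 1554) (array([0.46185217, 0.4111098 ]), array([0.0699177 , 0.01422498]), np.float64(-1.3079155291456068), np.float64(0.0453861656514288), 137)
```

View pics/s0.png

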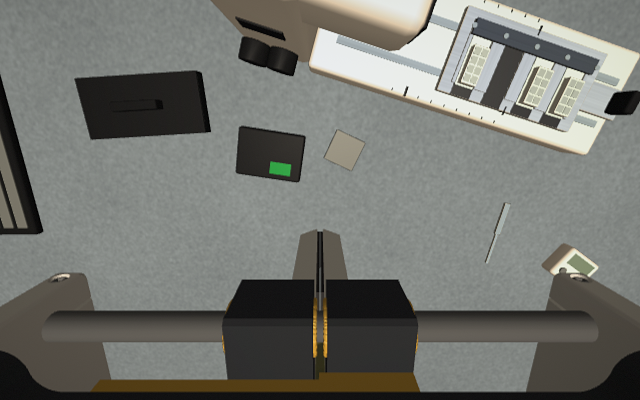

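s0: the shield has been knocked to about (140,105) in the picture, world (0.461, 0.414), yaw 0.258. No slide is left on the bench and the three in the stage look seated. Next I pick up the shield by its handle, keeping clear of the eyepieces.

```bash
cat >> h.py <<'E'
def dn(a): return (Ro.from_euler('z',a)*Ro.from_euler('x',np.pi)).as_quat()
def st(t): o=manip.get_obs(); print(t,round(o['clock'],1),'open',round(o['opening'],4),np.round(o['tool_pos'],4),'F',np.round(o['force'],1))
def shieldhand(c,zlo,zhi):
    o=manip.get_obs(); p=np.array(o['tool_pos']); W=cloud(c)
    D=W-p; U=D[...,:2]@EX[:2]; V=D[...,:2]@EY[:2]; m=(abs(U)<.075)&(abs(V)<.13)&(D[...,2]>zlo)&(D[...,2]<zhi)
    return np.c_[U[m],V[m],D[...,2][m]]
E
python3 - <<'E'
from h import *
for n in ('w1','s0'):
    W=cloud(dict(np.load(n+'.npz'))); U=W[...,:2]@EX[:2]; V=W[...,:2]@EY[:2]; m=(W[...,2]>.08)&(V>.09)&(V<.4)&(U>.42)&(U<.7)
    print(n,'min U',np.percentile(U[m],[0,.5,2]),'minV',np.percentile(V[m],[.5]))
x,y,s=.4612,.4137,.2584
grip(.036); manip.goto((x,y,.12),dn(s+np.pi/2)); manip.move_linear((x,y,.0285),vel=.12,until_force=8); st('at')
grip(0); st('grasp'); manip.move_linear((x,y,.05),vel=.1); manip.dwell(.3); st('lift')
print(manip.get_obs()['q'])
E
```

```text
w1 min U [0.55634534 0.56151027 0.56562999] minV [0.1048696]
s0 min U [0.42000072 0.42013179 0.42060006] minV [0.09040163]
at 44.6 open 0.0358 [0.4616 0.414  0.0294] F [0.2 0.  0.7]
grasp 45.1 open 0.0141 [0.4613 0.4138 0.0289] F [-1.5 -1.2  3.6]
lift 45.7 open 0.0141 [0.4611 0.4136 0.0496] F [ 0.2  0.5 -1.6]
[ 6.72043603e-01  6.12322426e-01  1.45231792e+00 -1.89441927e-05
  1.07762590e+00  4.13633638e-01]
```

Run:
```python
from h import *
manip.move_linear((.4612,.4137,.14),vel=.2); st('up')
manip.goto(uv(.37,.22,.15),dn(.1+np.pi/2)); st('w1')
manip.goto(uv(.40,-.068,.15),dn(YAW+np.pi/2)); st('w2')
manip.move_linear(uv(.6225,-.068,.14),vel=.15); manip.dwell(.3); st('over')
c=cap('wrist'); save(c,'p0.png'); np.savez('p0.npz',**c)
P=shieldhand(c,-.009,.003); print(rect(P,-1,1), len(P)); P=shieldhand(c,.010,.024); print(rect(P,-1,1))
c=cap('top'); np.savez('p0t.npz',**c)
P=shieldhand(c,-.012,.003); print(rect(P,-1,1), len(P))
```

```text
up 46.3 open 0.0139 [0.4608 0.4134 0.1387] F [ 0.7  0.3 -1.6]
w1 47.3 open 0.0137 [0.3888 0.1863 0.1499] F [ 0.6  0.8 -1.9]
w2 48.4 open 0.0138 [ 0.3926 -0.103   0.1499] F [-0.2 -0.7 -1.4]
over 50.3 open 0.0136 [ 0.6138 -0.1239  0.1402] F [ 0.1  0.4 -1.3]
(array([-1.86565399e-04,  3.12576294e-05]), array([0.18806073, 0.09309631]), np.float64(1.570480475889613), np.float64(-0.003418354928286821), 23433) 23433
(array([-0.00234836,  0.00154105]), array([0.06944485, 0.03637222]), np.float64(1.2813665095281204), np.float64(0.018423317971166475), 2880)
(array([0.00163602, 0.00449706]), array([0.17573871, 0.0935712 ]), np.float64(-1.5680099864420969), np.float64(-0.004547742395510576), 656) 656
```

View pics/p0.png

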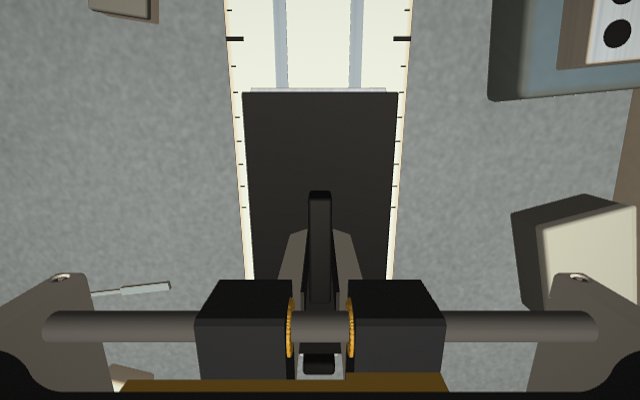

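p0: the shield (columns 243–398) is held square and fits to within 0.2 mm of the tool centre. Lowering it.

Run:
```python
from h import *
r=manip.move_linear(uv(.6225,-.068,.1005),vel=.03,until_force=5); print(r); manip.dwell(.2); st('down')
grip(.036); st('rel'); p=np.array(manip.get_obs()['tool_pos'])
manip.move_linear(p+[0,0,.12],vel=.2); 
manip.goto(uv(.545,-.068,.25),down(YAW)); manip.dwell(.3)
c=cap('wrist'); save(c,'d0.png'); np.savez('d0.npz',**c); W=cloud(c)
W2=W.copy(); W2[...,0]=W[...,:2]@EX[:2]; W2[...,1]=W[...,:2]@EY[:2]
r=rect(W2,.0945,.103,(.55,.69,-.18,.05)); print(r); print('handle',rect(W2,.113,.125,(.55,.69,-.18,.05)))
P=W2.reshape(-1,3); P=P[(P[:,2]>.0945)&(P[:,2]<.103)&(abs(P[:,0]-.622)<.045)&(abs(P[:,1]+.068)<.092)]
A=np.c_[P[:,:2],np.ones(len(P))]; print('plane',np.linalg.lstsq(A,P[:,2],rcond=None)[0][:2],np.median(P[:,2]))
print('rim/plate',rect(W2,.0705,.0765,(.55,.69,-.185,.055))); g=W2.reshape(-1,3); g=g[(g[:,2]>.098)&(g[:,2]<.105)&(g[:,1]<-.19)&(g[:,1]>-.24)]; print('grip',g.mean(0))
```

```text
True
down 51.8 open 0.0143 [ 0.6137 -0.1238  0.1019] F [-1.2 -0.6  5.9]
rel 52.4 open 0.0361 [ 0.6132 -0.1237  0.1008] F [-0.3 -0.1  0.4]
(array([ 0.62245178, -0.06754885]), array([0.18822945, 0.09291891]), np.float64(1.570703249314798), np.float64(0.09832520657709375), 14228)
handle (array([ 0.62279199, -0.06749007]), array([0.06970522, 0.01282687]), np.float64(-1.570605201928128), np.float64(0.1201641057464756), 952)
plane [-8.53643945e-05 -6.58080576e-04] 0.09833721847506618
rim/plate (array([ 0.62171613, -0.07483321]), array([0.21909875, 0.11730174]), np.float64(-1.5674810922723577), np.float64(0.07326122652771226), 1551)
grip [ 0.62181216 -0.21167639  0.10105936]
```

View pics/d0.png

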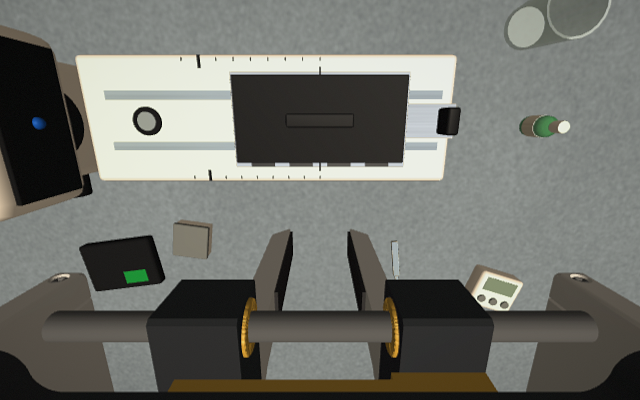

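d0: the shield sits square and level; its top fits at 98.3 mm (98 nominal) and the pointer (320,70) is still at the first tick. Now sliding the stage in.

Run:
```python
from h import *
V0=-.2126; U0=.6218
grip(.036); manip.goto(uv(U0,V0,.17),down(YAW)); print(manip.move_linear(uv(U0,V0,.0765),vel=.12,until_force=8))
grip(0); st('g'); o=manip.get_obs(); print('V',np.dot(o['tool_pos'],EY))
manip.move_linear(uv(U0,V0+.140,.0765),vel=.05); manip.dwell(.4); st('in'); print('V',np.dot(manip.get_obs()['tool_pos'],EY))
grip(.036); p=np.array(manip.get_obs()['tool_pos']); manip.move_linear(p+[0,0,.09],vel=.15)
manip.goto(uv(.53,.0,.25),down(YAW)); manip.dwell(.3)
c=cap('wrist'); save(c,'e0.png',(0,20,460,220),1.7); np.savez('e0.npz',**c); W=cloud(c)
W2=W.copy(); W2[...,0]=W[...,:2]@EX[:2]; W2[...,1]=W[...,:2]@EY[:2]
print(rect(W2,.0945,.103,(.55,.69,-.05,.18)), rect(W2,.113,.125,(.55,.69,-.05,.18)))
g=W2.reshape(-1,3); g=g[(g[:,2]>.098)&(g[:,2]<.105)&(g[:,1]<-.05)&(g[:,1]>-.1)&(g[:,0]>.59)]; print('grip',np.nanmean(g,0))
```

```text
False
g 57.2 open 0.0143 [ 0.6002 -0.2679  0.0768] F [-0.5  0.   3.1]
V -0.2126869158400323
in 60.6 open 0.0139 [ 0.6128 -0.1283  0.0768] F [-1.4 -3.3  6.1]
V -0.07256050695006304
(array([0.62320984, 0.07285621]), array([0.18819864, 0.09233683]), np.float64(1.5699499742004694), np.float64(0.09827812969479932), 14836) (array([0.62291357, 0.07237804]), array([0.06955247, 0.01354503]), np.float64(1.569375929827503), np.float64(0.12008815570980462), 1044)
grip [ 0.6214985  -0.07185814  0.10090852]
```

View pics/e0.png

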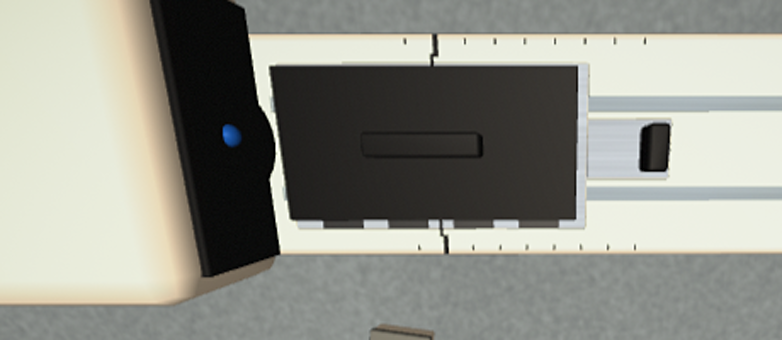

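e0: the pointer ((433,60) and (443,232)) meets the long imaging tick ((435,44) and (446,244)), allowing for about 3 px of height parallax. The measured travel is 140 mm, the shield is still seated and the gripper is clear.

```bash
python3 -c "
from h import *
st('end'); print(manip.job_done())"
```

```text
end 62.9 open 0.036 [ 0.528  -0.0482  0.2492] F [-0.1 -0.2  1.2]
the job is handed in; nothing more can be done
None
```

The job is handed in at 62.9 s on the robot's clock: all three slides found are fully home (lanes 0, 1 and 3), the shield sits level, and the stage stands at the imaging mark (140 mm measured), but no verdict came back.

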